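Load the leaf drill jig and show which bush to drill

ROBOT

A 6-joint arm with a two-finger parallel gripper is mounted at the origin on a cart in front of the work surface, level with it; the furniture and walls round the work are solid. World frame = base frame: x ahead of the robot, y to its left, z up, the work surface at z = 0. Lengths are in m, angles in rad, forces in N, time in s.
With the tool pointing down it reaches from about 0.375 to 0.975 m from the base axis. Payload 3.8 kg.
Tool frame: the origin (TCP) lies between the finger pads, 19 mm behind the fingertips; this is the grasp point; z points along the fingers, y is the line along which they close (so a half turn about z gives the same grasp; the last joint's range is limited). The gripper opens to 85 mm and grips with 20 to 120 N. Pads are 22 mm wide; open, the fingers measure 114 mm over their backs; the gripper's body (76 mm by 85 mm) begins 54 mm behind the grasp point. The pads swing forward as they close: fully open they stand 13 mm farther back than shut.
Start: joints at [-1.161, 0.264, 1.604, -0, 1.274, -0.037], TCP at [0.292, -0.609, 0.25] pointing down, gripper open.
Joint ranges: [-2.63, 2.63], [-0.94, 2.18], [0.31, 2.57], [-1.31, 4.45], [0, 2.66], [-2.55, 2.55]. Speed limits (rad/s): [2.57, 2.57, 3.14, 3.14, 3.14, 3.14].

INTERFACE

Orientations are given as a unit quaternion [x, y, z, w].
In Python, from workcell import telemetry, eyes, hand_in gives the robot as it stands.
- The arm moves only by the tool send_rows, never from a script. Its argument "increments" is a list of rows, each an object of numbers: "fingers": the closure, from 0 (fully open) to 1 (shut); "x", "y", "z": the shift along the tool's x, y, z in units of 50 mm (1.0 is 50 mm); "rx", "ry", "rz": the turn, a rotation vector about the tool's x, y, z in units of 8 degrees (1.0 is 8 degrees). A call has 1 to 10 rows; each row shifts and turns the commanded pose from where the row before left it, along the tool's axes as they then stand; what a row does not reach is not made up. A row lasts 1/10 s, in which the tool goes at most 50 mm and 8.59 degrees, less where a joint would pass 70% of its speed; a pose out of reach is approached as far as the arm can. A call is refused whole if a number of a shift passes 1 or a number of a turn 1, either way. A call with a gripper value outside its range is refused whole. The fingers move at their own pace and stop on an object; "force" is the grip in N (left out, the last holds). Time passes only in rows, so rows that do not move let the fingers close. It gives the time, the measured TCP pose, the force, the opening and the grip force at its end, in the units of the state.
- telemetry.read_state(): the state, without advancing time (a new reading comes with each control period).
- eyes.grab_frame(name): name is "scene" or "top"; returns the picture (420x560x3 uint8, red, green, blue); there is no depth.
- eyes.camera_params(name): a dict with "fx", "fy", "cx", "cy" (pixels), "pose" (4x4, takes a point from camera to world coordinates). Camera axes: x right, y down, z forward; pixel columns grow to the right and rows downward; lengths in m; the calibration is good to about 2 mm. A picture is of the moment at which its call begins. camera_params takes no time and is no camera call.
- hand_in(): hands the job in; it is judged then, once.
The state is a dict: "time_s": time; "joint_positions": joint angles; "qvel": joint speeds; "tau": joint torques, N m; "ee_pos": TCP position; "tool_rot": TCP orientation; "force": force on the tool from outside, world axes, zero at the start; "torque": the same for the moment, N m; "opening": finger opening in m; "finger_force": force on a finger pad.
Only numpy, scipy, OpenCV 4.12 (cv2) and the standard library are available. Lean on these libraries where they do the work, as an engineer would, in place of code of your own. Each camera call takes 0.05 s, during which the arm holds its last target. There are 200 camera calls.

TASK

Get the drill jig ready for the drill hand: push the steel bar along the slot of the jig until it is fully home against the end stop, then swing the hinged bush plate over and down until it lies flat on the jig. Then, to show which hole comes first, point at the small drill bush (the narrowest of the three) with the fingertips just above it, touching nothing, keep pointing for at least two seconds and finish there. Only push: do not pick anything up, and leave the other things on the bench where they lie.

Things in the scene. Friction and masses are not known exactly. Their poses are not given: they have to be found in the camera images.
- jig: Leaf drill jig, bolted down, fixed. Base plate 102 x 204 x 12 mm: jig x -46 to +56, y -122 to +82 mm; corner screw heads to z 18. Origin: on the bench, under the middle of the homed bar. x: across the slot to the hinge, away from the robot; y: along the slot to the end stop, robot's left; z up. Two rails, y -28 to +52, tops z 23.5, slot between them x -10 to +10, floor z 12.
- bar: Rusty flat steel bar, 18 x 105 x 10 mm, 0.14 kg, loose in the slot, 1 mm free each side. Origin: centre of its underside; y along its length, to the end stop. Starts 15 to 45 mm short of the stop. Home, its end touches the stop and its origin is at the jig's (0, -0.5, 12) mm; its last 25 mm then still stick out of the rails.
- bar_tail (a point): Middle of the bar's free end face (away from the end stop), 5 mm above the slot floor: push here, along the jig's +y. The bar's friction is about 1 N. The base plate round and behind this end is flat and free for the fingers.
- stop_face (a point): Middle of the end stop's face that the bar must touch, 5 mm above the slot floor, at the jig's (0, 52, 17) mm. The stop is a steel block 40 mm wide, top at z 29 mm.
- leaf (a joint): Hinge angle (rad) of the aluminium bush plate: 0 = closed, flat on the rails; grows as it opens up and back, away from the robot; 1.57 upright, 2.3 the limit. Starts at 1.95 to 2.25. Stiff hinge: the plate stays where it is left and takes 2 to 5 N at its free edge to swing. It only closes over a bar that is home: a lug at its end drops behind the bar's tail, 3.5 mm free.
- leaf_edge (a point): Middle of the bush plate's free edge, on its top side (the side with the bush collars; open, it faces back and down). The plate is 10 mm thick, 111 mm long (jig y -66 to +45); this edge is 66 mm from the hinge axis. Closed: at jig x -34, z 33.5 mm, 10 mm beyond the front rail; the underside is 1.5 mm above the bar.
- leaf_hinge (a point): Point on the bush plate's hinge axis, in line with leaf_edge, at the jig's (32, -10.5, 28.5) mm; the axis runs along the jig's y and lies at mid-thickness of the plate.
- small_bush (a point): Centre of the top face of the small drill bush: a steel collar 13 mm across, 4 mm bore, 4 mm proud of the plate's top. The middle one of three in a row along the bar; the other two have collars 20 mm across, centred 33 mm to either side. Moves with the plate; closed, at the jig's (0, -3, 37.5) mm.
- pick: Bystander: thin red-handled pick, 64 mm long, 8 mm high, loose on the bench in front of the jig. Leave alone.
- spare_bar: Bystander: a second flat bar just like the first, 18 x 105 x 10 mm, loose on the bench to the left of the jig. Leave alone.
- bolt: Bystander: dark hexagon bolt, 52 mm, loose on the right. Leave alone.
- nut: Bystander: hexagon nut, 22 mm wide, 10 mm high, loose on the right. Leave alone.
- angle: Bystander: rusty steel angle, 26 x 190 x 26 mm, loose on the left. Leave alone.
- square: Bystander: engineer's square, 105 x 155 x 14 mm, loose on the left. Leave alone.
- tape: Bystander: tape measure, 40 x 78 x 62 mm high, loose at the back. Leave alone.
- spanner_1: Bystander: open-ended spanner, 201 mm, loose on the right. Leave alone.
There are look-alikes about, which are no part of the job. What is shaped like the bar but black or green is not meant.

How it is judged:
On the way, in this order (a step that is already met when the one before it is completed fails the run):
1. the bar is pushed home against the end stop (within 3 mm), lying in the slot, the bush plate still open (y of bar in the frame of jig above -0.0035 m and height (world z) of bar below 0.015 m and value of joint leaf above 1.2 rad), for 0.1 s.
2. the bush plate is closed flat (within 0.04 rad) with the bar still home (value of joint leaf below 0.04 rad and y of bar in the frame of jig above -0.0035 m), for 0.2 s.
3. the fingertips point at the small bush for 2 s: tool point within 12 mm of its axis, 22 to 65 mm above its top (fingertips some 3 to 46 mm above it), fingers touching nothing (horizontal distance between the grasp point and small_bush below 0.012 m and z of the grasp point in the frame of small_bush between 0.022 and 0.065 m and contact force between each of the arm, the fingers and anything else below 0.1 N and value of joint leaf below 0.04 rad), for 2 s.
At the end, for the whole second after the job is handed in: The bar lies in the slot within 3 mm of the end stop, the bush plate is closed to within 0.04 rad, and the tool point still stands over the small bush, within 12 mm of its axis and 22 to 65 mm above its top (the fingertips just above it), touching nothing (all of step 2 and height (world z) of bar below 0.015 m and linear speed of bar below 0.02 m/s and horizontal distance between the grasp point and small_bush below 0.012 m and z of the grasp point in the frame of small_bush between 0.022 and 0.065 m).
It fails at once if the bar is lifted out of the slot (height (world z) of bar above 0.02 m or angle between bar's own z axis and vertical above 0.25 rad).
It fails at once if a bystander is moved by more than 20 mm (distance of any of pick, spare_bar, bolt, nut, angle, square, tape, spanner_1 from where it was at the start of the episode above 0.02 m).
It also fails if it takes over 54 s, if anything falls off the work surface, if the arm or the gripper's body presses on something with over 40 N, if the wrist force passes 120 N, or if a joint passes its speed limit or range.

## Working session

There is one attempt and no reset: what is moved stays moved. The work goes in short steps, Python scripts to look and compute and a tool call to move; the robot and the scene stay as the last step left them, time stands still between calls to the robot, and variables do not carry over. Pictures are saved under pics/ and viewed, at most 10 in all, crops included, and the job is handed in when it is done.

Besides the shell and the picture viewer there is one more tool, called after "Call:" by a JSON object that holds its "fn" and its "kwargs", one argument or row to a line. send_rows: Moves the arm, as the interface text tells. Its arguments: {"type":"object","properties":{"increments":{"type":"array","items":{"type":"object","properties":{"fingers":{"type":"number"},"x":{"type":"number"},"y":{"type":"number"},"z":{"type":"number"},"rx":{"type":"number"},"ry":{"type":"number"},"rz":{"type":"number"}}}},"force":{"type":"number"}},"required":["increments"]}

```bash
mkdir -p pics; ls; python3 - <<'E'
from workcell import telemetry, eyes
import cv2, numpy as np
for n in ("scene","top"):
    f=eyes.grab_frame(n); cv2.imwrite(f"pics/{n}0.png",f[:,:,::-1])
    p=eyes.camera_params(n); print(n,p["fx"],p["cx"],p["cy"],np.round(p["pose"],3).tolist())
print(telemetry.read_state())
E
```

```text
pics
scene 387.593992136036 273.51926476295614 205.4241589383392 [[-0.887, -0.216, 0.407, 0.036], [-0.461, 0.441, -0.77, 0.981], [-0.013, -0.871, -0.49, 0.685], [0.0, 0.0, 0.0, 1.0]]
top 469.67394571992975 276.9375020119609 201.38428343974175 [[-0.006, -0.994, 0.113, 0.397], [-1.0, 0.006, 0.003, 0.004], [-0.004, -0.113, -0.994, 1.354], [0.0, 0.0, 0.0, 1.0]]
{'time_s': 0.1, 'joint_positions': array([-1.16093429e+00,  2.64661796e-01,  1.60524515e+00, -1.58126770e-05,
        1.27374294e+00, -3.69220005e-02]), 'qvel': array([-0.00023031, -0.00094156, -0.00220125,  0.00091843, -0.00102452,
        0.00193994]), 'tau': array([ 1.49897010e-04, -5.16707826e+01, -3.68590164e+01, -9.49106948e-05,
        6.27945774e-03, -1.59957261e-05]), 'ee_pos': array([ 0.29137114, -0.60816561,  0.24879314]), 'tool_rot': array([ 9.75150567e-01,  2.21540772e-01, -1.98123648e-04, -1.00938653e-03]), 'force': array([-0.23893253, -1.0167367 , -0.3236286 ]), 'torque': array([-0.00355027, -0.00050671,  0.0025544 ]), 'finger_force': 0.0, 'opening': 0.08533366451652805}
```

View pics/scene0.png

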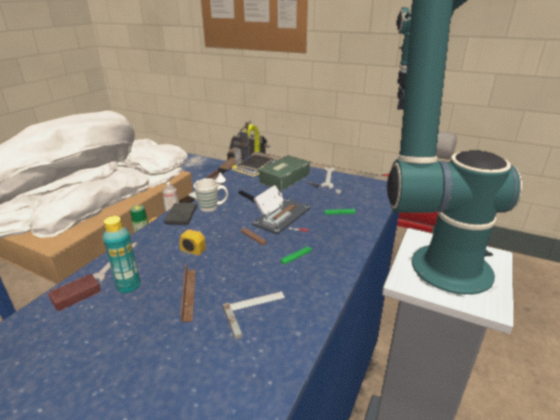

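View pics/top0.png

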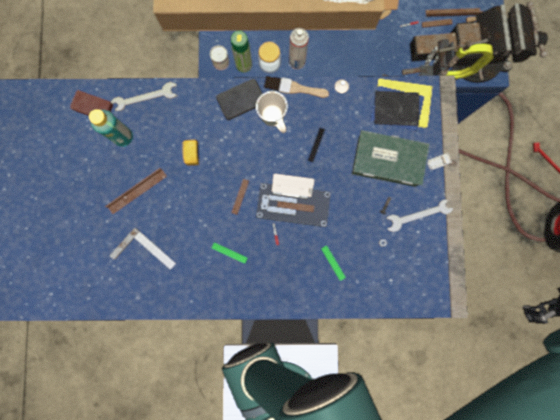

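The jig is at about (293,203) in top and (283,210) in scene. The rusty bar in its slot is at about (297,208) in top. The look-alikes are the free rusty bar at (240,196), which is the spare, the black bar at (316,144), and green bars at (229,253) and (333,263). An enlarged crop should confirm this.

```bash
python3 - <<'E'
import cv2, numpy as np
a=cv2.imread("pics/top0.png")[165:235,245:345]; b=cv2.imread("pics/scene0.png")[180:240,240:320]
a=cv2.resize(a,(800,560),interpolation=cv2.INTER_CUBIC); cv2.imwrite("pics/ca.png",a)
cv2.imwrite("pics/cb.png",cv2.resize(b,(800,600),interpolation=cv2.INTER_CUBIC))
E
```

```text
(no output)
```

View pics/ca.png

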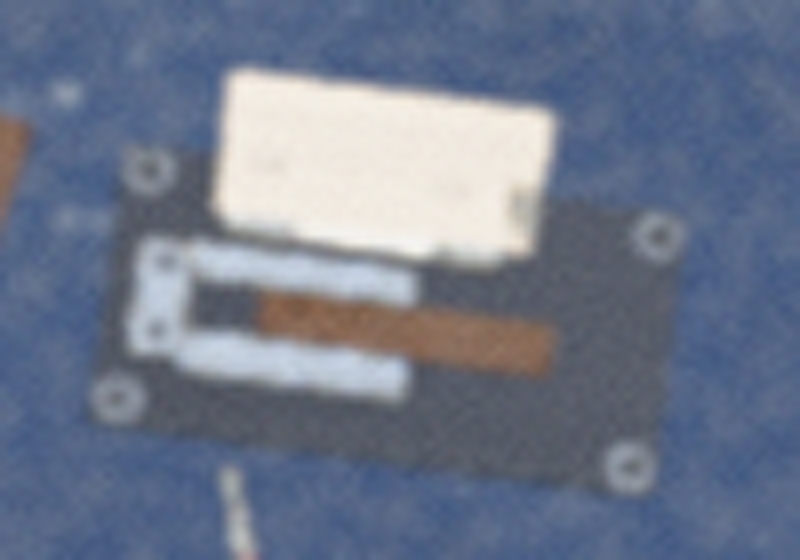

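View pics/cb.png

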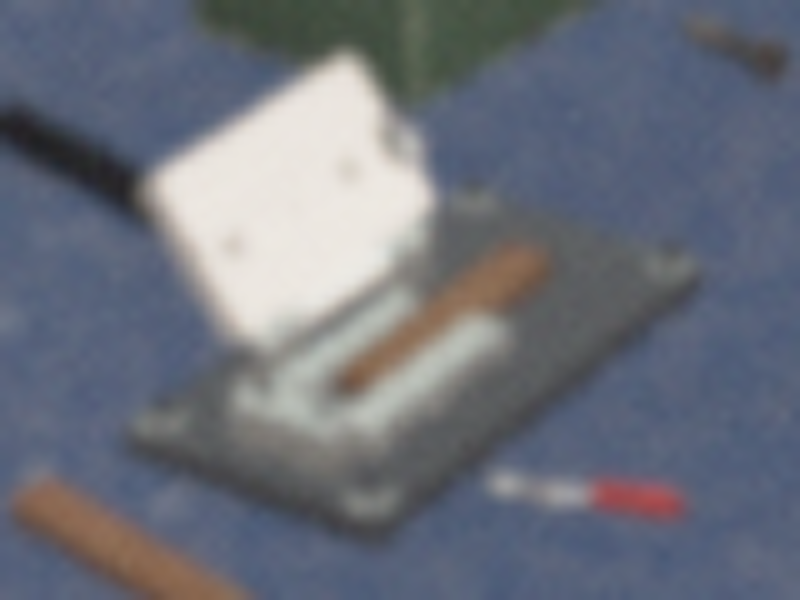

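The crops confirm the rusty bar in the slot, about 9 px short of the stop. The four screw heads in the top crop are at (149,171), (117,398), (629,468) and (659,238). The plate is open, with its free edge at (235,70)–(555,107), and the bar tail is at about (552,348).

```bash
cat > h.py <<'E'
import numpy as np, cv2
from workcell import telemetry, eyes
from scipy.spatial.transform import Rotation as R
CA={n:eyes.camera_params(n) for n in("scene","top")}
def ray(n,p):
    c=CA[n];P=np.array(c["pose"]);d=P[:3,:3]@[(p[0]-c["cx"])/c["fx"],(p[1]-c["cy"])/c["fy"],1]
    return P[:3,3],d/np.linalg.norm(d)
def plane(n,p,z):
    o,d=ray(n,p);return o+d*(z-o[2])/d[2]
def tri(a,b):
    o1,d1=ray("top",a);o2,d2=ray("scene",b)
    s=np.linalg.lstsq(np.c_[d1,-d2],o2-o1,rcond=None)[0]
    q1,q2=o1+s[0]*d1,o2+s[1]*d2;return (q1+q2)/2,np.linalg.norm(q1-q2)
ct=lambda u,v:((u+.5)/8-.5+245,(v+.5)/8-.5+165)
cs=lambda u,v:((u+.5)/10-.5+240,(v+.5)/10-.5+180)
E
python3 - <<'E'
from h import *
np.set_printoptions(precision=4,suppress=True)
T=[(149,171),(117,398),(629,468),(659,238)];S=[(160,420),(370,500),(670,260),(475,195)]
W=np.array([plane("top",ct(*t),.018) for t in T])
for t,s in zip(T,S): print("screw",plane("top",ct(*t),.018),*tri(ct(*t),cs(*s)))
ey=(W[0]+W[1]-W[2]-W[3]);th=np.arctan2(ey[1],ey[0])-np.pi/2
Q=R.from_euler("z",th).as_matrix();c=W.mean(0);o=c-Q@[.005,-.020,0];o[2]=0
print("th",th,np.degrees(th),"origin",o); np.savez("jig.npz",Q=Q,o=o)
J=lambda p:(p-o)@Q
print("screws jig",J(W))
print("tail",J(plane("top",ct(553,348),.022)),"front",J(plane("top",ct(260,310),.022)), "stop near", J(plane("top",ct(188,300),.029)))
for t,s in [((235,70),(150,185)),((555,107),(345,50)),((216,212),(250,345)),((535,255),(425,225))]:
    q,e=tri(ct(*t),cs(*s));print("leaf",J(q),e)
# bystander pick
print("pick tip",J(plane("top",ct(228,470),.004)))
E
```

```text
screw [0.5945 0.0478 0.018 ] [0.596  0.0484 0.014 ] 0.0020448895781551932
screw [0.5127 0.0594 0.018 ] [0.5134 0.0598 0.0131] 0.0006093485082520126
screw [ 0.4866 -0.1228  0.018 ] [ 0.4876 -0.1228  0.0148] 0.0016826080641039478
screw [ 0.5691 -0.1349  0.018 ] [ 0.5699 -0.135   0.0152] 0.0010338640895498983
th -0.14030445908508993 -8.038853352441592 origin [ 0.5386 -0.0171  0.    ]
screws jig [[ 0.0463  0.0721  0.018 ]
 [-0.0363  0.0722  0.018 ]
 [-0.0367 -0.1119  0.018 ]
 [ 0.0467 -0.1124  0.018 ]]
tail [ 0.0019 -0.0795  0.022 ] front [0.0014 0.0258 0.022 ] stop near [0.0008 0.0514 0.029 ]
leaf [0.0748 0.0435 0.0809] 0.002941016047534843
leaf [ 0.0754 -0.0671  0.085 ] 0.004319200041975958
leaf [0.0323 0.0455 0.0346] 0.0007049903130186364
leaf [ 0.0358 -0.0672  0.0268] 0.005526417670840577
pick tip [-0.0556  0.0297  0.004 ]
```

The fit is consistent: the screws are square to the jig, the bar measures 105 mm and lies 26 mm short, and the plate is at about 2.2 rad. I'll turn the tool to the jig's axes with the fingers shut, then move over.

Call:
{"fn": "send_rows", "kwargs": {
  "increments": [
    {"rz": 0.84,"fingers": 1},
    {"rz": 0.84,"fingers": 1},
    {"rz": 0.84,"fingers": 1},
    {"rz": 0.84,"fingers": 1},
    {"rz": 0.84,"fingers": 1},
    {"fingers": 1},
    {"fingers": 1}
  ],
  "force": 40
}}

```text
$.increments[0]: bad value
```

Call:
{"fn": "send_rows", "kwargs": {
  "increments": [
    {"x": 0.3,"y": -0.6},
    {"x": 0.3,"y": -0.6},
    {"x": 0.3,"y": -0.6},
    {"x": 0.3,"y": -0.6},
    {"x": 0.3,"y": -0.6},
    {"x": 0.3,"y": -0.6},
    {"x": 0.3,"y": -0.6},
    {"x": 0.3,"y": -0.6},
    {"x": 0.3,"y": -0.6},
    {"x": 0.3,"y": -0.6}
  ]
}}

```text
$.increments[0]: bad value
```

```bash
cat >> h.py <<'E'
def st():
    s=telemetry.read_state();d=np.load("jig.npz");M=R.from_quat(s["tool_rot"]).as_matrix()@np.diag([1,-1,-1])
    print("t",round(s["time_s"],2),"jig mm",np.round(1e3*(s["ee_pos"]-d["o"])@d["Q"],1),"rot err deg",np.round(R.from_matrix(d["Q"].T@M).as_rotvec(degrees=True),2),"F jig",np.round(s["force"]@d["Q"],2),"op",round(s["opening"],4))
E
python3 -c "from h import *;st()"
```

```text
t 0.1 jig mm [-162.1 -619.8  248.8] rot err deg [1.200e-01 3.000e-02 3.364e+01] F jig [-0.09 -1.04 -0.32] op 0.0853
```

Call:
{"fn": "send_rows", "kwargs": {
  "increments": [
    {"x": 0,"y": 0,"z": 0,"rx": 0,"ry": 0,"rz": 0.84,"fingers": 1},
    {"x": 0,"y": 0,"z": 0,"rx": 0,"ry": 0,"rz": 0.84,"fingers": 1},
    {"x": 0,"y": 0,"z": 0,"rx": 0,"ry": 0,"rz": 0.84,"fingers": 1},
    {"x": 0,"y": 0,"z": 0,"rx": 0,"ry": 0,"rz": 0.84,"fingers": 1},
    {"x": 0,"y": 0,"z": 0,"rx": 0,"ry": 0,"rz": 0.84,"fingers": 1},
    {"x": 0,"y": 0,"z": 0,"rx": 0,"ry": 0,"rz": 0,"fingers": 1}
  ],
  "force": 40
}}

```text
time_s: 0.7
ee_pos: [0.2915, -0.6084, 0.2492]
tool_rot: [0.998, -0.07, -0.0, -0.001]
force: [-0.1, -0.2, 0.3]
opening: -0.0001
finger_force: 0.0
```

Call:
{"fn": "send_rows", "kwargs": {
  "increments": [
    {"x": 0.3,"y": -0.6,"z": 0,"rx": 0,"ry": 0,"rz": 0,"fingers": 1},
    {"x": 0.3,"y": -0.6,"z": 0,"rx": 0,"ry": 0,"rz": 0,"fingers": 1},
    {"x": 0.3,"y": -0.6,"z": 0,"rx": 0,"ry": 0,"rz": 0,"fingers": 1},
    {"x": 0.3,"y": -0.6,"z": 0,"rx": 0,"ry": 0,"rz": 0,"fingers": 1},
    {"x": 0.3,"y": -0.6,"z": 0,"rx": 0,"ry": 0,"rz": 0,"fingers": 1},
    {"x": 0.3,"y": -0.6,"z": 0,"rx": 0,"ry": 0,"rz": 0,"fingers": 1},
    {"x": 0.3,"y": -0.6,"z": 0,"rx": 0,"ry": 0,"rz": 0,"fingers": 1},
    {"x": 0.3,"y": -0.6,"z": 0,"rx": 0,"ry": 0,"rz": 0,"fingers": 1},
    {"x": 0.3,"y": -0.6,"z": 0,"rx": 0,"ry": 0,"rz": 0,"fingers": 1},
    {"x": 0.3,"y": -0.6,"z": 0,"rx": 0,"ry": 0,"rz": 0,"fingers": 1}
  ]
}}

```text
time_s: 1.7
ee_pos: [0.4824, -0.3312, 0.2498]
tool_rot: [0.998, -0.068, -0.0, -0.0]
force: [0.8, 0.5, 0.3]
opening: -0.0002
finger_force: 0.0
```

```bash
python3 -c "from h import *;st()"
```

```text
t 1.7 jig mm [ -11.7 -318.9  249.8] rot err deg [0.01 0.02 0.22] F jig [0.77 0.6  0.33] op -0.0002
```

Call:
{"fn": "send_rows", "kwargs": {
  "increments": [
    {"x": 0.025,"y": -0.41,"z": 0.3,"rx": 0,"ry": 0,"rz": 0,"fingers": 1},
    {"x": 0.025,"y": -0.41,"z": 0.3,"rx": 0,"ry": 0,"rz": 0,"fingers": 1},
    {"x": 0.025,"y": -0.41,"z": 0.3,"rx": 0,"ry": 0,"rz": 0,"fingers": 1},
    {"x": 0.025,"y": -0.41,"z": 0.3,"rx": 0,"ry": 0,"rz": 0,"fingers": 1},
    {"x": 0.025,"y": -0.41,"z": 0.3,"rx": 0,"ry": 0,"rz": 0,"fingers": 1},
    {"x": 0.025,"y": -0.41,"z": 0.3,"rx": 0,"ry": 0,"rz": 0,"fingers": 1},
    {"x": 0.025,"y": -0.41,"z": 0.3,"rx": 0,"ry": 0,"rz": 0,"fingers": 1},
    {"x": 0.025,"y": -0.41,"z": 0.3,"rx": 0,"ry": 0,"rz": 0,"fingers": 1},
    {"x": 0.025,"y": -0.41,"z": 0.3,"rx": 0,"ry": 0,"rz": 0,"fingers": 1},
    {"x": 0.025,"y": -0.41,"z": 0.3,"rx": 0,"ry": 0,"rz": 0,"fingers": 1}
  ]
}}

```text
time_s: 2.7
ee_pos: [0.5228, -0.1304, 0.0993]
tool_rot: [0.998, -0.068, -0.0, -0.0]
force: [0.7, -0.1, 0.2]
opening: 0.0001
finger_force: 0.0
```

```bash
python3 - <<'E'
from h import *
st()
a=cv2.resize(eyes.grab_frame("top")[165:235,265:365,::-1],(800,560),interpolation=cv2.INTER_CUBIC)
b=cv2.resize(eyes.grab_frame("scene")[165:235,240:340,::-1],(800,560),interpolation=cv2.INTER_CUBIC)
cv2.imwrite("pics/c2.png",cv2.resize(np.vstack([a,b]),(429,600))); st()
E
```

```text
t 2.7 jig mm [   0.2 -114.4   99.3] rot err deg [0.   0.01 0.22] F jig [ 0.72 -0.02  0.21] op 0.0001
t 2.8 jig mm [  -1.9 -113.    97.3] rot err deg [0.08 0.3  0.33] F jig [-0.62  0.65 -0.68] op 0.0001
```

View pics/c2.png

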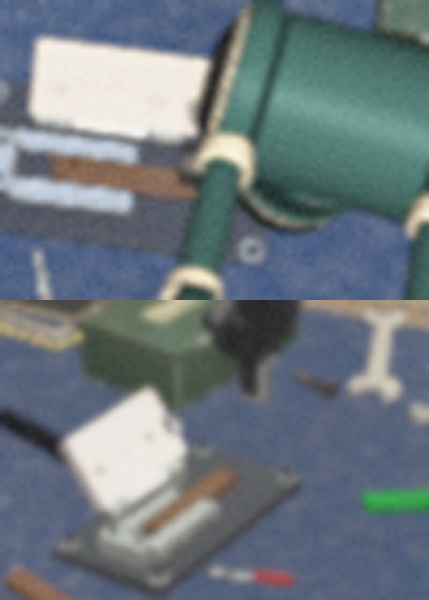

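The picture shows the fingers above and behind the tail, at crop (258,390) in the scene half, with nothing disturbed. Going down.

Call:
{"fn": "send_rows", "kwargs": {
  "increments": [
    {"x": 0,"y": 0,"z": 0.3,"rx": 0,"ry": 0,"rz": 0,"fingers": 1},
    {"x": 0,"y": 0,"z": 0.3,"rx": 0,"ry": 0,"rz": 0,"fingers": 1},
    {"x": 0,"y": 0,"z": 0.3,"rx": 0,"ry": 0,"rz": 0,"fingers": 1},
    {"x": 0,"y": 0,"z": 0.2,"rx": 0,"ry": 0,"rz": 0,"fingers": 1},
    {"x": 0,"y": 0,"z": 0.14,"rx": 0,"ry": 0,"rz": 0,"fingers": 1},
    {"x": 0,"y": 0,"z": 0,"rx": 0,"ry": 0,"rz": 0,"fingers": 1}
  ]
}}

```text
time_s: 3.4
ee_pos: [0.5217, -0.1313, 0.0365]
tool_rot: [0.998, -0.07, -0.001, -0.0]
force: [-0.2, -0.2, -0.3]
opening: -0.0002
finger_force: 0.0
```

```bash
python3 -c "from h import *;st()"
```

```text
t 3.4 jig mm [  -0.7 -115.4   36.5] rot err deg [0.02 0.15 0.02] F jig [-0.16 -0.21 -0.35] op -0.0002
```

Call:
{"fn": "send_rows", "kwargs": {
  "increments": [
    {"x": 0,"y": -0.08,"z": 0,"rx": 0,"ry": 0,"rz": 0,"fingers": 1},
    {"x": 0,"y": -0.08,"z": 0,"rx": 0,"ry": 0,"rz": 0,"fingers": 1},
    {"x": 0,"y": -0.08,"z": 0,"rx": 0,"ry": 0,"rz": 0,"fingers": 1},
    {"x": 0,"y": -0.08,"z": 0,"rx": 0,"ry": 0,"rz": 0,"fingers": 1},
    {"x": 0,"y": -0.08,"z": 0,"rx": 0,"ry": 0,"rz": 0,"fingers": 1},
    {"x": 0,"y": -0.08,"z": 0,"rx": 0,"ry": 0,"rz": 0,"fingers": 1},
    {"x": 0,"y": -0.08,"z": 0,"rx": 0,"ry": 0,"rz": 0,"fingers": 1},
    {"x": 0,"y": -0.08,"z": 0,"rx": 0,"ry": 0,"rz": 0,"fingers": 1},
    {"x": 0,"y": -0.08,"z": 0,"rx": 0,"ry": 0,"rz": 0,"fingers": 1}
  ]
}}

```text
time_s: 4.3
ee_pos: [0.528, -0.0954, 0.038]
tool_rot: [0.998, -0.07, 0.0, 0.0]
force: [0.5, -1.7, 0.8]
opening: 0.0
finger_force: 0.5
```

```bash
python3 -c "from h import *;st()"
```

```text
t 4.3 jig mm [  0.5 -79.1  38. ] rot err deg [-0.01 -0.01  0.04] F jig [ 0.73 -1.66  0.84] op 0.0
```

Call:
{"fn": "send_rows", "kwargs": {
  "increments": [
    {"x": 0,"y": -0.04,"z": 0,"rx": 0,"ry": 0,"rz": 0,"fingers": 1},
    {"x": 0,"y": -0.04,"z": 0,"rx": 0,"ry": 0,"rz": 0,"fingers": 1},
    {"x": 0,"y": -0.04,"z": 0,"rx": 0,"ry": 0,"rz": 0,"fingers": 1}
  ]
}}

```text
time_s: 4.6
ee_pos: [0.5288, -0.0896, 0.038]
tool_rot: [0.998, -0.07, 0.0, 0.0]
force: [-1.0, -0.7, 0.1]
opening: 0.0001
finger_force: 0.6
```

```bash
python3 -c "from h import *;st()"
```

```text
t 4.6 jig mm [  0.5 -73.2  38. ] rot err deg [-0.01 -0.01  0.04] F jig [-0.85 -0.81  0.14] op 0.0001
```

Call:
{"fn": "send_rows", "kwargs": {
  "increments": [
    {"x": 0,"y": -0.03,"z": 0,"rx": 0,"ry": 0,"rz": 0,"fingers": 1},
    {"x": 0,"y": -0.03,"z": 0,"rx": 0,"ry": 0,"rz": 0,"fingers": 1},
    {"x": 0,"y": -0.03,"z": 0,"rx": 0,"ry": 0,"rz": 0,"fingers": 1}
  ]
}}

```text
time_s: 4.9
ee_pos: [0.5294, -0.0852, 0.038]
tool_rot: [0.998, -0.07, 0.0, 0.0]
force: [-0.1, -1.2, 1.3]
opening: 0.0001
finger_force: 0.7
```

Call:
{"fn": "send_rows", "kwargs": {
  "increments": [
    {"x": 0,"y": -0.03,"z": 0,"rx": 0,"ry": 0,"rz": 0,"fingers": 1}
  ]
}}

```text
time_s: 5.0
ee_pos: [0.5296, -0.0837, 0.038]
tool_rot: [0.998, -0.07, 0.0, 0.0]
force: [-0.3, -1.5, 1.8]
opening: 0.0002
finger_force: 0.7
```

```bash
python3 -c "from h import *;st()"
```

```text
t 5.0 jig mm [  0.4 -67.2  38. ] rot err deg [-0.   -0.01  0.03] F jig [-0.11 -1.52  1.83] op 0.0002
```

Still sliding, with only the friction force showing. I'll go on in small steps.

Call:
{"fn": "send_rows", "kwargs": {
  "increments": [
    {"x": 0,"y": -0.02,"z": 0,"rx": 0,"ry": 0,"rz": 0,"fingers": 1},
    {"x": 0,"y": -0.02,"z": 0,"rx": 0,"ry": 0,"rz": 0,"fingers": 1}
  ]
}}

```text
time_s: 5.2
ee_pos: [0.5298, -0.0817, 0.038]
tool_rot: [0.998, -0.07, -0.0, -0.0]
force: [0.4, -1.0, 0.6]
opening: 0.0
finger_force: 0.6
```

Call:
{"fn": "send_rows", "kwargs": {
  "increments": [
    {"x": 0,"y": -0.02,"z": 0,"rx": 0,"ry": 0,"rz": 0,"fingers": 1},
    {"x": 0,"y": -0.02,"z": 0,"rx": 0,"ry": 0,"rz": 0,"fingers": 1}
  ]
}}

```text
time_s: 5.4
ee_pos: [0.5301, -0.0797, 0.0379]
tool_rot: [0.998, -0.07, -0.0, -0.0]
force: [0.2, -1.7, 1.4]
opening: -0.0001
finger_force: 0.6
```

Call:
{"fn": "send_rows", "kwargs": {
  "increments": [
    {"x": 0,"y": -0.02,"z": 0,"rx": 0,"ry": 0,"rz": 0,"fingers": 1},
    {"x": 0,"y": 0,"z": 0,"rx": 0,"ry": 0,"rz": 0,"fingers": 1}
  ]
}}

```text
time_s: 5.6
ee_pos: [0.5302, -0.0786, 0.0379]
tool_rot: [0.998, -0.07, -0.0, -0.0]
force: [0.3, -0.1, 0.4]
opening: 0.0003
finger_force: 0.3
```

```bash
python3 -c "from h import *;st()"
```

```text
t 5.6 jig mm [  0.3 -62.1  37.9] rot err deg [0.01 0.   0.04] F jig [ 0.35 -0.07  0.4 ] op 0.0003
```

Call:
{"fn": "send_rows", "kwargs": {
  "increments": [
    {"x": 0,"y": -0.03,"z": 0,"rx": 0,"ry": 0,"rz": 0,"fingers": 1},
    {"x": 0,"y": -0.02,"z": 0,"rx": 0,"ry": 0,"rz": 0,"fingers": 1}
  ]
}}

```text
time_s: 5.8
ee_pos: [0.5304, -0.0773, 0.0379]
tool_rot: [0.998, -0.069, -0.0, 0.001]
force: [-1.0, -9.4, 0.5]
opening: 0.0003
finger_force: 4.3
```

```bash
python3 - <<'E'
from h import *
f=eyes.grab_frame("scene")[180:240,240:320,::-1]
cv2.imwrite("pics/c3.png",cv2.resize(f,(800,600),interpolation=cv2.INTER_CUBIC)); st()
E
```

```text
t 5.85 jig mm [  0.4 -60.8  37.9] rot err deg [-0.13  0.    0.11] F jig [-0.05 -6.67  0.12] op 0.0
```

View pics/c3.png

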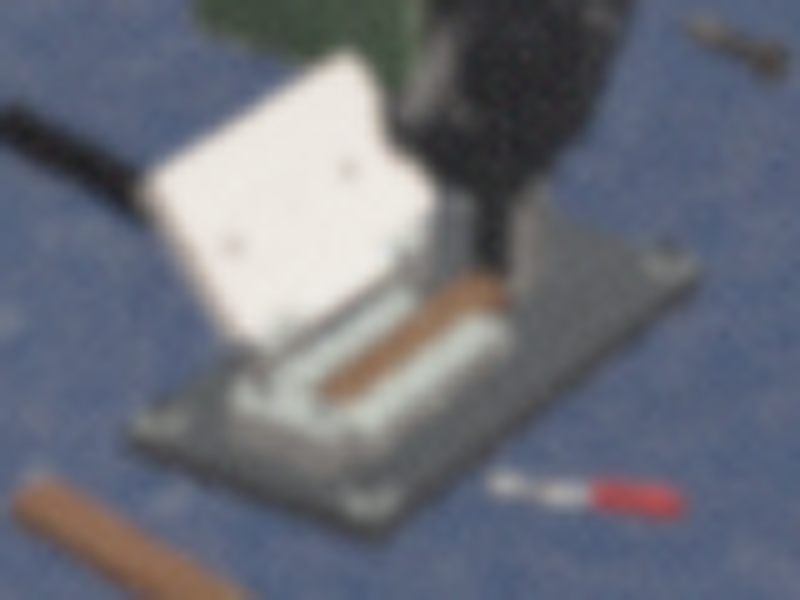

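The force stepped up to 9 N and the bar's front end at (325,395) meets the stop, so it is home. I'll back off, lift and go behind the plate.

Call:
{"fn": "send_rows", "kwargs": {
  "increments": [
    {"x": 0,"y": 0.15,"z": 0,"rx": 0,"ry": 0,"rz": 0,"fingers": 1},
    {"x": 0,"y": 0.25,"z": 0,"rx": 0,"ry": 0,"rz": 0,"fingers": 1},
    {"x": 0,"y": 0,"z": -0.6,"rx": 0,"ry": 0,"rz": 0,"fingers": 1},
    {"x": 0,"y": 0,"z": -0.6,"rx": 0,"ry": 0,"rz": 0,"fingers": 1},
    {"x": 0,"y": 0,"z": -0.6,"rx": 0,"ry": 0,"rz": 0,"fingers": 1},
    {"x": 0,"y": 0,"z": -0.5,"rx": 0,"ry": 0,"rz": 0,"fingers": 1}
  ]
}}

```text
time_s: 6.45
ee_pos: [0.528, -0.0968, 0.1546]
tool_rot: [0.998, -0.07, 0.001, -0.0]
force: [0.3, -0.5, -0.5]
opening: 0.0006
finger_force: 0.0
```

Call:
{"fn": "send_rows", "kwargs": {
  "increments": [
    {"x": 0.5,"y": -0.24,"z": 0,"rx": 0,"ry": 0,"rz": 0,"fingers": 1},
    {"x": 0.5,"y": -0.25,"z": 0,"rx": 0,"ry": 0,"rz": 0,"fingers": 1},
    {"x": 0.5,"y": -0.25,"z": 0,"rx": 0,"ry": 0,"rz": 0,"fingers": 1},
    {"x": 0.5,"y": -0.25,"z": 0,"rx": 0,"ry": 0,"rz": 0,"fingers": 1},
    {"x": 0.2,"y": -0.25,"z": 0,"rx": 0,"ry": 0,"rz": 0,"fingers": 1},
    {"x": 0,"y": 0,"z": 0,"rx": 0,"ry": 0,"rz": 0,"fingers": 1}
  ]
}}

```text
time_s: 7.05
ee_pos: [0.6462, -0.0491, 0.1527]
tool_rot: [0.998, -0.069, -0.0, -0.0]
force: [-0.3, -0.1, 0.2]
opening: -0.0002
finger_force: 0.0
```

```bash
python3 -c "from h import *;st()"
```

```text
t 7.05 jig mm [111.1 -16.7 152.7] rot err deg [0.04 0.01 0.09] F jig [-0.24 -0.11  0.25] op -0.0002
```

Call:
{"fn": "send_rows", "kwargs": {
  "increments": [
    {"x": 0,"y": 0,"z": 0.34,"rx": 0,"ry": 0,"rz": 0,"fingers": 1},
    {"x": 0,"y": 0,"z": 0.34,"rx": 0,"ry": 0,"rz": 0,"fingers": 1},
    {"x": 0,"y": 0,"z": 0.34,"rx": 0,"ry": 0,"rz": 0,"fingers": 1},
    {"x": 0,"y": 0,"z": 0.34,"rx": 0,"ry": 0,"rz": 0,"fingers": 1},
    {"x": -0.1,"y": 0,"z": 0,"rx": 0,"ry": 0,"rz": 0,"fingers": 1},
    {"x": -0.1,"y": 0,"z": 0,"rx": 0,"ry": 0,"rz": 0,"fingers": 1},
    {"x": -0.1,"y": 0,"z": 0,"rx": 0,"ry": 0,"rz": 0,"fingers": 1},
    {"x": -0.1,"y": 0,"z": 0,"rx": 0,"ry": 0,"rz": 0,"fingers": 1},
    {"x": -0.1,"y": 0,"z": 0,"rx": 0,"ry": 0,"rz": 0,"fingers": 1}
  ]
}}

```text
time_s: 7.95
ee_pos: [0.6232, -0.0469, 0.0872]
tool_rot: [0.998, -0.07, 0.004, 0.0]
force: [7.5, -0.7, 3.3]
opening: -0.0003
finger_force: 3.5
```

```bash
python3 -c "from h import *;st()"
```

```text
t 7.95 jig mm [ 87.9 -17.7  87.2] rot err deg [ 0.   -0.42  0.04] F jig [7.54 0.39 3.26] op -0.0003
```

Call:
{"fn": "send_rows", "kwargs": {
  "increments": [
    {"x": -0.08,"y": 0,"z": -0.05,"rx": 0,"ry": 0,"rz": 0,"fingers": 1},
    {"x": -0.08,"y": 0,"z": -0.05,"rx": 0,"ry": 0,"rz": 0,"fingers": 1},
    {"x": -0.08,"y": 0,"z": -0.05,"rx": 0,"ry": 0,"rz": 0,"fingers": 1},
    {"x": -0.08,"y": 0,"z": -0.05,"rx": 0,"ry": 0,"rz": 0,"fingers": 1}
  ]
}}

```text
time_s: 8.35
ee_pos: [0.6066, -0.0445, 0.0971]
tool_rot: [0.998, -0.07, 0.003, 0.0]
force: [4.7, 0.1, 2.4]
opening: -0.0
finger_force: 2.3
```

```bash
python3 -c "from h import *;st()"
```

```text
t 8.35 jig mm [ 71.3 -17.7  97.1] rot err deg [ 0.01 -0.3   0.04] F jig [4.65 0.77 2.38] op -0.0
```

The plate is swinging, with about 5 N in contact. I'll follow the arc.

Call:
{"fn": "send_rows", "kwargs": {
  "increments": [
    {"x": -0.11,"y": 0,"z": -0.03,"rx": 0,"ry": 0,"rz": 0,"fingers": 1},
    {"x": -0.11,"y": 0,"z": -0.03,"rx": 0,"ry": 0,"rz": 0,"fingers": 1},
    {"x": -0.11,"y": 0,"z": -0.02,"rx": 0,"ry": 0,"rz": 0,"fingers": 1},
    {"x": -0.11,"y": 0,"z": -0.02,"rx": 0,"ry": 0,"rz": 0,"fingers": 1},
    {"x": -0.1,"y": 0,"z": 0,"rx": 0,"ry": 0,"rz": 0,"fingers": 1},
    {"x": -0.1,"y": 0,"z": 0,"rx": 0,"ry": 0,"rz": 0,"fingers": 1},
    {"x": -0.1,"y": 0,"z": 0.01,"rx": 0,"ry": 0,"rz": 0,"fingers": 1}
  ]
}}

```text
time_s: 9.05
ee_pos: [0.567, -0.039, 0.0988]
tool_rot: [0.998, -0.07, -0.001, -0.0]
force: [3.1, 0.1, -0.5]
opening: -0.0004
finger_force: 1.2
```

```bash
python3 - <<'E'
from h import *
st()
f=eyes.grab_frame("scene")[170:230,240:320,::-1]
cv2.imwrite("pics/c4.png",cv2.resize(f,(800,600),interpolation=cv2.INTER_CUBIC))
E
```

```text
t 9.05 jig mm [ 31.2 -17.7  98.8] rot err deg [-0.    0.08  0.04] F jig [ 3.03  0.49 -0.55] op -0.0004
```

View pics/c4.png

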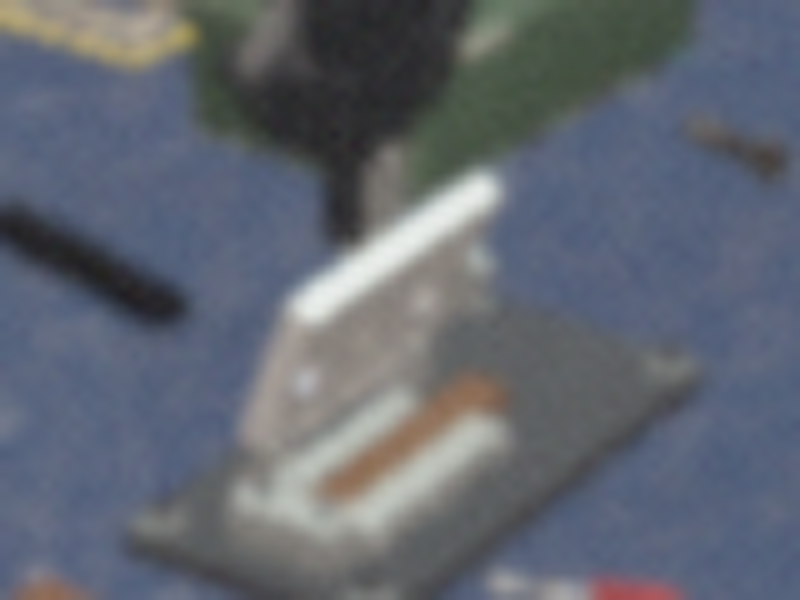

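The plate's edge at (300,300)–(490,185) leans just past upright, with the finger behind it and the bar still at the stop. Continuing over and down.

Call:
{"fn": "send_rows", "kwargs": {
  "increments": [
    {"x": -0.1,"y": 0,"z": 0.01,"rx": 0,"ry": 0,"rz": 0,"fingers": 1},
    {"x": -0.1,"y": 0,"z": 0.02,"rx": 0,"ry": 0,"rz": 0,"fingers": 1},
    {"x": -0.1,"y": 0,"z": 0.03,"rx": 0,"ry": 0,"rz": 0,"fingers": 1},
    {"x": -0.1,"y": 0,"z": 0.04,"rx": 0,"ry": 0,"rz": 0,"fingers": 1},
    {"x": -0.1,"y": 0,"z": 0.05,"rx": 0,"ry": 0,"rz": 0,"fingers": 1},
    {"x": -0.1,"y": 0,"z": 0.06,"rx": 0,"ry": 0,"rz": 0,"fingers": 1}
  ]
}}

```text
time_s: 9.7
ee_pos: [0.538, -0.0349, 0.0889]
tool_rot: [0.998, -0.07, -0.0, -0.0]
force: [1.8, 0.4, 0.8]
opening: 0.0005
finger_force: 0.9
```

```bash
python3 -c "from h import *;st()"
```

```text
t 9.7 jig mm [  1.9 -17.7  88.9] rot err deg [0.   0.   0.04] F jig [1.7  0.64 0.78] op 0.0005
```

Call:
{"fn": "send_rows", "kwargs": {
  "increments": [
    {"x": -0.08,"y": 0,"z": 0.08,"rx": 0,"ry": 0,"rz": 0,"fingers": 1},
    {"x": -0.08,"y": 0,"z": 0.09,"rx": 0,"ry": 0,"rz": 0,"fingers": 1},
    {"x": -0.07,"y": 0,"z": 0.1,"rx": 0,"ry": 0,"rz": 0,"fingers": 1}
  ]
}}

```text
time_s: 10.0
ee_pos: [0.5266, -0.0333, 0.0751]
tool_rot: [0.998, -0.07, -0.0, -0.0]
force: [1.5, -0.0, 0.8]
opening: -0.0004
finger_force: 0.7
```

```bash
python3 -c "from h import *;st()"
```

```text
t 10.0 jig mm [ -9.6 -17.7  75.1] rot err deg [0.   0.01 0.04] F jig [1.45 0.18 0.84] op -0.0004
```

Call:
{"fn": "send_rows", "kwargs": {
  "increments": [
    {"x": -0.06,"y": 0,"z": 0.1,"rx": 0,"ry": 0,"rz": 0,"fingers": 1},
    {"x": -0.06,"y": 0,"z": 0.1,"rx": 0,"ry": 0,"rz": 0,"fingers": 1},
    {"x": -0.03,"y": 0,"z": 0.08,"rx": 0,"ry": 0,"rz": 0,"fingers": 1},
    {"x": -0.02,"y": 0,"z": 0.08,"rx": 0,"ry": 0,"rz": 0,"fingers": 1}
  ]
}}

```text
time_s: 10.4
ee_pos: [0.5181, -0.0321, 0.0569]
tool_rot: [0.998, -0.07, -0.0, -0.0]
force: [0.2, -0.4, 1.5]
opening: -0.0002
finger_force: 0.6
```

Call:
{"fn": "send_rows", "kwargs": {
  "increments": [
    {"x": 0,"y": 0,"z": 0.06,"rx": 0,"ry": 0,"rz": 0,"fingers": 1}
  ]
}}

```text
time_s: 10.5
ee_pos: [0.5177, -0.0321, 0.0538]
tool_rot: [0.998, -0.07, -0.001, -0.0]
force: [-1.4, 0.5, 1.9]
opening: -0.0002
finger_force: 0.7
```

Call:
{"fn": "send_rows", "kwargs": {
  "increments": [
    {"x": 0,"y": 0,"z": 0.03,"rx": 0,"ry": 0,"rz": 0,"fingers": 1}
  ]
}}

```text
time_s: 10.6
ee_pos: [0.5177, -0.0321, 0.0523]
tool_rot: [0.998, -0.07, -0.001, -0.0]
force: [-1.0, 0.5, 1.0]
opening: -0.0002
finger_force: 0.8
```

```bash
python3 -c "from h import *;st()"
```

```text
t 10.6 jig mm [-18.6 -17.8  52.3] rot err deg [-0.    0.12  0.04] F jig [-1.03  0.33  0.99] op -0.0002
```

Call:
{"fn": "send_rows", "kwargs": {
  "increments": [
    {"x": 0,"y": 0,"z": 0.02,"rx": 0,"ry": 0,"rz": 0,"fingers": 1},
    {"x": 0,"y": 0,"z": 0.02,"rx": 0,"ry": 0,"rz": 0,"fingers": 1}
  ]
}}

```text
time_s: 10.8
ee_pos: [0.5178, -0.0321, 0.0521]
tool_rot: [0.998, -0.07, -0.001, -0.0]
force: [-8.9, 0.7, 19.2]
opening: -0.0
finger_force: 9.9
```

Call:
{"fn": "send_rows", "kwargs": {
  "increments": [
    {"x": 0,"y": 0,"z": 0.02,"rx": 0,"ry": 0,"rz": 0,"fingers": 1},
    {"x": 0,"y": 0,"z": 0,"rx": 0,"ry": 0,"rz": 0,"fingers": 1}
  ]
}}

```text
time_s: 11.0
ee_pos: [0.5178, -0.0321, 0.0521]
tool_rot: [0.998, -0.07, -0.001, -0.0]
force: [-9.0, 0.8, 19.9]
opening: -0.0003
finger_force: 10.1
```

```bash
python3 - <<'E'
from h import *
st()
f=eyes.grab_frame("scene")[170:230,240:320,::-1]
cv2.imwrite("pics/c5.png",cv2.resize(f,(800,600),interpolation=cv2.INTER_CUBIC))
E
```

```text
t 11.0 jig mm [-18.5 -17.8  52.1] rot err deg [-0.01  0.17  0.05] F jig [-9.07 -0.48 19.91] op -0.0003
```

View pics/c5.png

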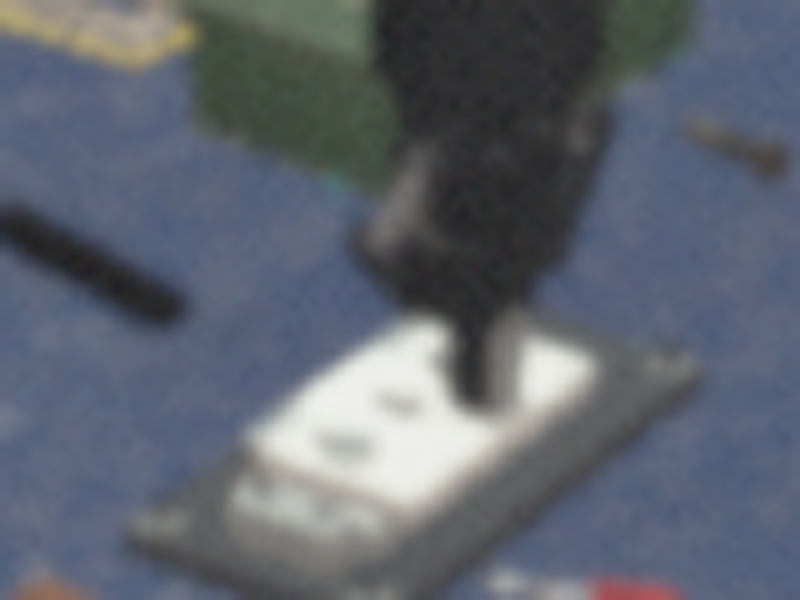

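The plate lies flat: it stopped at fingertip z ≈ 33 mm with 20 N. The bush collars show at (343,445) and (402,402), the second being the small one. I'll lift straight up and move over the small bush.

Call:
{"fn": "send_rows", "kwargs": {
  "increments": [
    {"x": 0,"y": 0,"z": -0.1,"rx": 0,"ry": 0,"rz": 0,"fingers": 1},
    {"x": 0,"y": 0,"z": -0.25,"rx": 0,"ry": 0,"rz": 0,"fingers": 1},
    {"x": 0,"y": 0,"z": -0.21,"rx": 0,"ry": 0,"rz": 0,"fingers": 1},
    {"x": 0.19,"y": -0.15,"z": 0,"rx": 0,"ry": 0,"rz": 0,"fingers": 1},
    {"x": 0.18,"y": -0.15,"z": 0,"rx": 0,"ry": 0,"rz": 0,"fingers": 1},
    {"x": 0,"y": 0,"z": 0,"rx": 0,"ry": 0,"rz": 0,"fingers": 1}
  ]
}}

```text
time_s: 11.65
ee_pos: [0.541, -0.0191, 0.0782]
tool_rot: [0.998, -0.069, 0.001, -0.0]
force: [-0.1, -0.2, 1.0]
opening: 0.0002
finger_force: 0.0
```

```bash
python3 - <<'E'
from h import *
st();d=np.load("jig.npz")
q=plane("scene",((402.5)/10-.5+240,(402.5)/10-.5+170),.0375);print("bush jig",(q-d["o"])@d["Q"]*1e3)
f=eyes.grab_frame("scene")[170:230,240:320,::-1]
cv2.imwrite("pics/c6.png",cv2.resize(f,(800,600),interpolation=cv2.INTER_CUBIC));st()
E
```

```text
t 11.65 jig mm [ 2.7 -1.6 78.2] rot err deg [ 0.02 -0.1   0.09] F jig [-0.06 -0.23  1.01] op 0.0002
bush jig [ 3.73260617 -1.88193783 37.5       ]
t 11.7 jig mm [ 1.6 -2.  77.7] rot err deg [0.  0.  0.1] F jig [-0.58 -0.04 -0.22] op 0.0001
```

View pics/c6.png

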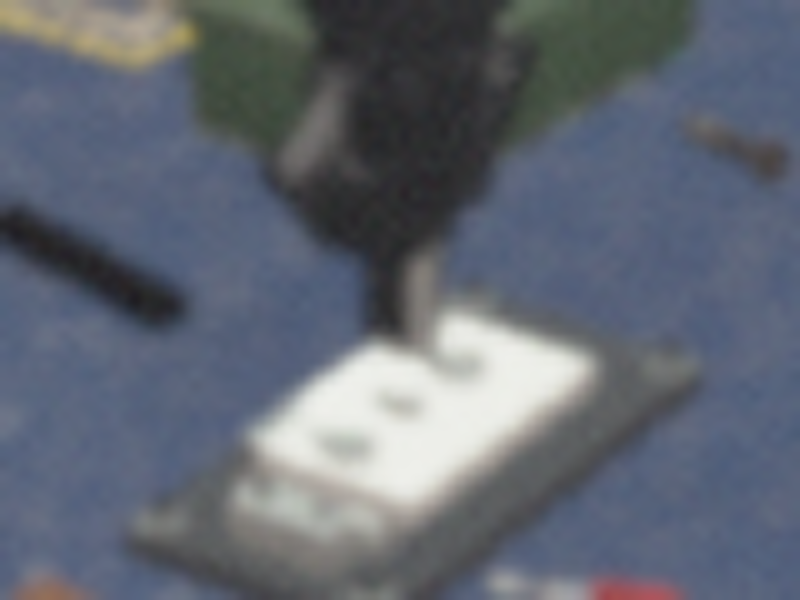

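The plate is flat, with the fingertips at about (405,345) right above the middle bush at (402,402). Now holding.

Call:
{"fn": "send_rows", "kwargs": {
  "increments": [
    {"x": 0,"y": 0,"z": 0,"rx": 0,"ry": 0,"rz": 0,"fingers": 1},
    {"x": 0,"y": 0,"z": 0,"rx": 0,"ry": 0,"rz": 0,"fingers": 1},
    {"x": 0,"y": 0,"z": 0,"rx": 0,"ry": 0,"rz": 0,"fingers": 1},
    {"x": 0,"y": 0,"z": 0,"rx": 0,"ry": 0,"rz": 0,"fingers": 1},
    {"x": 0,"y": 0,"z": 0,"rx": 0,"ry": 0,"rz": 0,"fingers": 1},
    {"x": 0,"y": 0,"z": 0,"rx": 0,"ry": 0,"rz": 0,"fingers": 1},
    {"x": 0,"y": 0,"z": 0,"rx": 0,"ry": 0,"rz": 0,"fingers": 1},
    {"x": 0,"y": 0,"z": 0,"rx": 0,"ry": 0,"rz": 0,"fingers": 1},
    {"x": 0,"y": 0,"z": 0,"rx": 0,"ry": 0,"rz": 0,"fingers": 1},
    {"x": 0,"y": 0,"z": 0,"rx": 0,"ry": 0,"rz": 0,"fingers": 1}
  ]
}}

```text
time_s: 12.7
ee_pos: [0.539, -0.0199, 0.078]
tool_rot: [0.998, -0.07, 0.0, -0.0]
force: [-0.6, 0.3, 0.1]
opening: 0.0002
finger_force: 0.0
```

Call:
{"fn": "send_rows", "kwargs": {
  "increments": [
    {"x": 0,"y": 0,"z": 0,"rx": 0,"ry": 0,"rz": 0,"fingers": 1},
    {"x": 0,"y": 0,"z": 0,"rx": 0,"ry": 0,"rz": 0,"fingers": 1},
    {"x": 0,"y": 0,"z": 0,"rx": 0,"ry": 0,"rz": 0,"fingers": 1},
    {"x": 0,"y": 0,"z": 0,"rx": 0,"ry": 0,"rz": 0,"fingers": 1},
    {"x": 0,"y": 0,"z": 0,"rx": 0,"ry": 0,"rz": 0,"fingers": 1},
    {"x": 0,"y": 0,"z": 0,"rx": 0,"ry": 0,"rz": 0,"fingers": 1},
    {"x": 0,"y": 0,"z": 0,"rx": 0,"ry": 0,"rz": 0,"fingers": 1},
    {"x": 0,"y": 0,"z": 0,"rx": 0,"ry": 0,"rz": 0,"fingers": 1},
    {"x": 0,"y": 0,"z": 0,"rx": 0,"ry": 0,"rz": 0,"fingers": 1},
    {"x": 0,"y": 0,"z": 0,"rx": 0,"ry": 0,"rz": 0,"fingers": 1}
  ]
}}

```text
time_s: 13.7
ee_pos: [0.539, -0.0199, 0.078]
tool_rot: [0.998, -0.07, -0.0, -0.0]
force: [0.0, 0.9, -0.2]
opening: 0.0001
finger_force: 0.0
```

Call:
{"fn": "send_rows", "kwargs": {
  "increments": [
    {"x": 0,"y": 0,"z": 0,"rx": 0,"ry": 0,"rz": 0,"fingers": 1},
    {"x": 0,"y": 0,"z": 0,"rx": 0,"ry": 0,"rz": 0,"fingers": 1},
    {"x": 0,"y": 0,"z": 0,"rx": 0,"ry": 0,"rz": 0,"fingers": 1},
    {"x": 0,"y": 0,"z": 0,"rx": 0,"ry": 0,"rz": 0,"fingers": 1},
    {"x": 0,"y": 0,"z": 0,"rx": 0,"ry": 0,"rz": 0,"fingers": 1},
    {"x": 0,"y": 0,"z": 0,"rx": 0,"ry": 0,"rz": 0,"fingers": 1},
    {"x": 0,"y": 0,"z": 0,"rx": 0,"ry": 0,"rz": 0,"fingers": 1}
  ]
}}

```text
time_s: 14.4
ee_pos: [0.539, -0.0199, 0.078]
tool_rot: [0.998, -0.07, 0.0, 0.0]
force: [0.8, -1.2, 0.1]
opening: -0.0
finger_force: 0.0
```

```bash
python3 -c "
from h import *;st()
from workcell import hand_in
print(hand_in())"
```

```text
t 14.4 jig mm [ 0.8 -2.7 78. ] rot err deg [-0.   -0.    0.04] F jig [ 0.95 -1.11  0.06] op -0.0
the job is handed in; nothing more can be done
None
```

The bar is home against the stop, the bush plate is closed flat, and the fingertips held about 21 mm above the small bush for over 2 s; the job was handed in at 14.4 s, and no verdict came back.

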